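# Index the stop turret of a bench press and prove the stop

## Task

Turn the bench press's stop turret click by click, pushing its star handle round lightly (under 20 N, not clamping it hard), until the third stop screw, counted counter-clockwise seen from above from the one bare hole, has clicked home under the ram's stop finger, and let go. Then press the ram's black cap straight down until you feel the finger bear firmly on that screw, with about 10 to 15 N and never much over 20 N, hold it half a second and let the ram spring back up. Handle the turret gently, and leave the tool holder, gauge block and hex key beside the press where they are.

Things in the scene. Friction and masses are not known exactly. Their poses are not given: they have to be found in the camera images.
- press: Fixed grey bench press. Bed 160 (x) x 300 (y) x 18 mm, from y = -140 to +160 of its frame. Origin on the bench, z up. In its frame the turret's axis stands at (0, -60) mm and the ram's axis at (0, 75) mm; the ram's guide is 44 mm across and ends 60 mm over the bench.
- turret: Scalloped steel disc 128 mm across, 14 mm thick, on a vertical axis; origin on the axis, on its top face, 36 mm over the bench. Turns endlessly both ways. Detent every 45 degrees (8 stations): 0.2 to 0.35 N m leaves a click; some 8 degrees past half-way it snaps into the next by itself. Turret and press frames are parallel when the third stop is home. May start stuck half-way.
- star (a point): Centre of the dark star handle, on the turret's axis, 80 mm above the disc (116 mm over the bench), axes as the turret's. Four level round bars, 12 mm thick, reach 50 mm from the axis at 22.5, 112.5, 202.5 and 292.5 degrees counter-clockwise from its x; hub 30 mm across. A fingertip pushes a bar round sideways with about 6 N at 40 mm out. The bars pass 14 mm above the ram's arm.
- stop3 (a point): Foot of the third stop screw, counted counter-clockwise from above from the bare hole: on the disc's top face, 42 mm from the axis along the turret's own y. The seven screws look alike (heads 14 mm across); head tops stand 11 to 21 mm above the disc, each different and not measured.
- bare (a point): The bare hole (black, 15 mm) on the disc's top face, 42 mm from the axis, three stations clockwise of the third stop.
- ram: Sprung vertical ram with a round black palm cap 44 mm across, 18 mm thick. Origin at the centre of the cap's top, 135 mm over the bench when up. Slides down 24 mm at most; spring 2.5 N at the top, 4.5 N at 14 mm down, returns it. Its arm (20 mm wide, top 96 mm over the bench) reaches to the turret along the press's -y. The finger meets the screw rigidly after 9 to 19 mm, to be felt.
- finger_tip (a point): Lowest point of the ram's stop finger (round tip, 12 mm across), 66 mm over the bench when the ram is up, 30 mm above the disc, above the active station, 42 mm from the turret's axis.
- holder: Bystander: steel taper tool holder standing on its 62 mm flange, 100 mm tall; origin at its foot.
- gauge: Bystander: steel gauge block 75 x 50 x 25 mm lying flat; origin under its centre.
- teekey: Bystander: T-handled hex key lying flat, shaft 140 mm, handle 88 mm across and 18 mm thick; origin on the bench under its middle.

How it is judged:
On the way, in this order (a step that is already met when the one before it is completed fails the run):
1. the third stop has clicked home under the stop finger, with the turret at rest and let go (horizontal distance between stop3 and finger_tip below 0.003 m and angular speed of turret below 0.05 rad/s and contact force between the fingers and turret below 0.1 N), for 0.2 s.
2. the stop finger bears on the third stop with at least 3 N (horizontal distance between stop3 and finger_tip below 0.003 m and contact force between ram and turret above 3 N), for 0.2 s.
At the end, for the whole second after the job is handed in: The third stop is home under the stop finger (within 3 mm), the turret is at rest, and the ram has sprung back up (within 3 mm of its top) (horizontal distance between stop3 and finger_tip below 0.003 m and angular speed of turret below 0.05 rad/s and z of ram in the frame of press above 0.132 m); the robot touches nothing.
It fails at once if the stop is overloaded: the finger bears on it with more than 25 N (contact force between ram and turret above 25 N).
It fails at once if the robot pushes the turret or its handle with more than 25 N (contact force between any of the fingers, the arm and turret above 25 N).
It fails at once if a bystander (tool holder, gauge block or hex key) is moved by more than 20 mm (distance of any of holder, gauge, teekey from where it was at the start of the episode above 0.02 m).
It also fails if it takes over 56 s, if anything falls off the work surface, if the arm or the gripper's body presses on something with over 40 N, if the wrist force passes 120 N, or if a joint passes its speed limit or range.

## Robot

A 6-joint arm with a two-finger parallel gripper is mounted at the origin on the work surface. World frame = base frame: x ahead of the robot, y to its left, z up, the work surface at z = 0. Lengths are in m, angles in rad, forces in N, time in s.
With the tool pointing down it reaches from about 0.3 to 0.75 m from the base axis. Payload 8.5 kg.
Tool frame: the origin (TCP) lies on the centre line of the jaws, within the pads' length; the fingertips stand 22 mm ahead of it and the grasp point (between the pads) lies 3 mm ahead of it; z points along the fingers, y is the line along which they close (so a half turn about z gives the same grasp; the last joint's range is limited). The gripper opens to 88 mm and grips with 3 to 60 N. Pads are 18 mm wide; open, the fingers measure 123 mm over their backs; the gripper's body (75 mm by 187 mm) begins 45 mm behind the grasp point.
Start: joints at [-1.445, 0.381, 1.297, -0, 1.464, -0.215], TCP at [0.184, -0.518, 0.261] pointing down, gripper open.
Joint ranges: [-3.11, 3.11], [-0.89, 2.33], [0.22, 2.48], [-1.42, 4.56], [0.17, 2.85], [-2.88, 2.88]. Speed limits (rad/s): [2.39, 2.39, 3.14, 3.14, 3.14, 3.14].

## Interface

Orientations are given as a rotation vector (axis times angle).
In Python, from plant import ctrl gives the robot as it stands.
- The arm moves only by the tool move_arm, never from a script. Its argument "rows" is a list of rows, each a list of 7 numbers: the shift along the world's x, y, z in cm, then the turn, a rotation vector about the world's x, y, z in rad, then the opening, from -1 (shut) to 1 (fully open). A call has 1 to 5 rows; each row shifts and turns the commanded pose from where the row before left it; what a row does not reach is not made up. A row lasts 1/12 s, in which the tool goes at most 41.7 mm and 7.16 degrees, less where a joint would pass 70% of its speed; a pose out of reach is approached as far as the arm can. A call with a gripper value outside its range is refused whole. The fingers move at their own pace and stop on an object; "newtons" is the grip in N (left out, the last holds). Time passes only in rows, so rows that do not move let the fingers close. It gives the time, the measured TCP pose, the force, the opening and the grip force at its end, in the units of the state.
- ctrl.observe(): the state, without advancing time (a new reading comes with each control period).
- ctrl.read_camera(name): name is "scene" or "top"; returns (picture, depth): 384x512x3 uint8, red, green, blue; 384x512 float32, m along the optical axis (not along the pixel's ray), 0 where there is no reading.
- ctrl.camera_params(name): a dict with "vfov" (degrees; the focal length in pixels is half the picture's height over the tangent of half this angle, whatever the lens; pixels are square), "cx", "cy" (the principal point, pixels), "extrinsics" (4x4, takes a point from world to camera coordinates). Camera axes: x right, y down, z forward; pixel columns grow to the right and rows downward; lengths in m; the calibration is good to about 2 mm. A picture is of the moment at which its call begins. camera_params takes no time and is no camera call.
- ctrl.finish_job(): hands the job in; it is judged then, once.
The state is a dict: "clock": time; "joint_positions": joint angles; "qd": joint speeds; "joint_efforts": joint torques, N m; "tool_pos": TCP position; "tool_rot": TCP orientation; "force": force on the tool from outside, world axes, zero at the start; "moment": the same for the moment, N m; "width": finger opening in m; "grasp_force": force on a finger pad.
Only numpy, scipy, OpenCV 4.12 (cv2) and the standard library are available. Lean on these libraries where they do the work, as an engineer would, in place of code of your own. Each camera call takes 0.05 s, during which the arm holds its last target. There are 200 camera calls.

## Working session

There is one attempt and no reset: what is moved stays moved. The work goes in short steps, Python scripts to look and compute and a tool call to move; the robot and the scene stay as the last step left them, time stands still between calls to the robot, and variables do not carry over. Pictures are saved under pics/ and viewed, at most 10 in all, crops included, and the job is handed in when it is done.

Besides the shell and the picture viewer there is one more tool, called by a JSON object that holds its "method" and its "body". move_arm: Moves the arm, as the interface text tells. Its arguments: {"type":"object","properties":{"rows":{"type":"array","items":{"type":"array","items":{"type":"number"}}},"newtons":{"type":"number"}},"required":["rows"]}

```bash
ls; mkdir -p pics; cat > h.py <<'E'
import numpy as np, cv2
from plant import ctrl
def grab(n):
    rgb,d=ctrl.read_camera(n); np.savez(''+n+'.npz',rgb=rgb,d=d); return rgb,d
def cam(n):
    p=ctrl.camera_params(n); f=192/np.tan(np.radians(p['vfov'])/2); return f,p['cx'],p['cy'],np.array(p['extrinsics'])
def plane(n,u,v,z):
    f,cx,cy,E=cam(n); R,t=E[:3,:3],E[:3,3]; o=-R.T@t; d=R.T@np.array([(u-cx)/f,(v-cy)/f,1]); return o+d*(z-o[2])/d[2]
def cloud(n,d):
    f,cx,cy,E=cam(n); v,u=np.mgrid[:384,:512]; P=np.stack([(u-cx)/f*d,(v-cy)/f*d,d],-1); return (P-E[:3,3])@E[:3,:3]
def proj(n,p):
    f,cx,cy,E=cam(n); q=E[:3,:3]@np.array(p)+E[:3,3]; return cx+f*q[0]/q[2],cy+f*q[1]/q[2]
E
python3 - <<'E'
from h import *
for n in('scene','top'):
    rgb,d=grab(n); cv2.imwrite(f'pics/{n}0.png',rgb[...,::-1]); print(ctrl.camera_params(n))
print(ctrl.observe())
E
```

```text
pics
{'vfov': 50.18474064148522, 'cx': 257.32649846033365, 'cy': 185.27288245098146, 'extrinsics': array([[-0.41724207,  0.90856358,  0.02052492,  0.2698261 ],
       [ 0.48613326,  0.2422163 , -0.83964619, -0.15941119],
       [-0.76784342, -0.34035787, -0.5427458 ,  1.20852941],
       [ 0.        ,  0.        ,  0.        ,  1.        ]])}
{'vfov': 52.325357627983124, 'cx': 251.5593501664018, 'cy': 197.3678979880203, 'extrinsics': array([[ 0.01555041, -0.99953214, -0.02633807, -0.03993468],
       [-0.99780643, -0.0138176 , -0.06474108,  0.56730852],
       [ 0.06434686,  0.02728704, -0.99755446,  0.96831806],
       [ 0.        ,  0.        ,  0.        ,  1.        ]])}
{'clock': 0.1, 'joint_positions': array([-1.44531507e+00,  3.81157502e-01,  1.29812522e+00,  6.80613683e-06,
        1.46358224e+00, -2.15277518e-01]), 'qd': array([ 0.00084873, -0.00096837, -0.00192192,  0.00087527, -0.00207554,
        0.00023278]), 'joint_efforts': array([ 3.78185054e-03, -4.38648391e+01, -2.24908984e+01,  7.15031452e-02,
        3.42621084e-02, -7.99490249e-05]), 'tool_pos': array([ 0.18379619, -0.51816546,  0.26020413]), 'tool_rot': array([-3.09485186e+00, -5.32460100e-01, -1.00278147e-04]), 'force': array([-0.71187786,  0.12473447, -0.65581413]), 'moment': array([ 0.04070681, -0.04916207,  0.00029076]), 'grasp_force': 0.0, 'width': 0.08856601899191777}
```

View pics/top0.png

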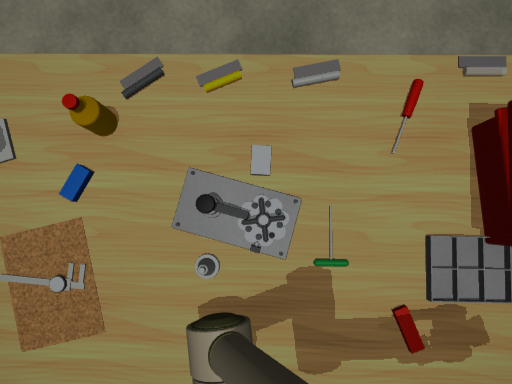

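View pics/scene0.png

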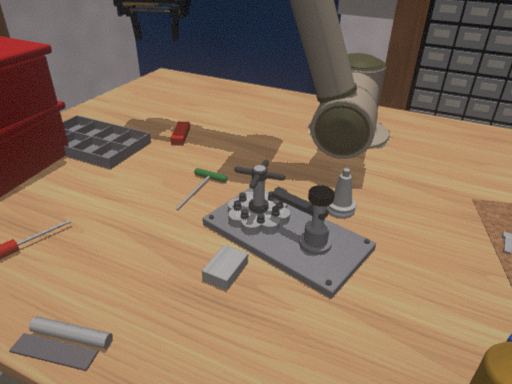

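The top view shows the black cap at about (206,204), the star at (263,220), the holder at (207,266), the gauge at (261,160) and the key at (331,250). Next I'll zoom in on the turret in both views.

```bash
python3 - <<'E'
from h import *
a=np.load('top.npz')['rgb'];b=np.load('scene.npz')['rgb']
A=cv2.resize(a[160:270,165:310],None,fx=5,fy=5,interpolation=cv2.INTER_CUBIC)
cv2.imwrite('pics/topc.png',A[...,::-1])
B=cv2.resize(b[155:265,200:345],None,fx=5,fy=5,interpolation=cv2.INTER_CUBIC)
cv2.imwrite('pics/scenec.png',np.clip(B[...,::-1]*1.5,0,255))
# cap: points at depth height ~0.135
for n in('top','scene'):
    z=np.load(n+'.npz'); P=cloud(n,z['d']); ok=(z['d']>0)
    Q=P[ok]; reg=(Q[:,0]>.3)&(Q[:,0]<.7)&(abs(Q[:,1])<.25)
    Q=Q[reg]
    for lo,hi in((.128,.142),(.113,.127),(.09,.10),(.0,.0)):
        s=Q[(Q[:,2]>lo)&(Q[:,2]<hi)]; print(n,lo,len(s),s.mean(0) if len(s) else'', s.min(0) if len(s) else '',s.max(0) if len(s) else '')
print(plane('top',206,204,.135),plane('top',263,220,.116),plane('top',207,266,.1))
# bed holes/corners of the bed
E
```

```text
top 0.128 353 [0.52425973 0.05497536 0.13399921] [ 0.30015103 -0.06983027  0.12804945] [0.56685954 0.08951353 0.14195781]
top 0.113 425 [ 0.50119984 -0.05539744  0.12120165] [ 0.3002204  -0.10815322  0.11353904] [0.56036212 0.07427134 0.12698047]
top 0.09 314 [0.52297478 0.01763395 0.09546995] [ 0.38710793 -0.02601794  0.09058215] [0.55101736 0.08431828 0.0999542 ]
top 0.0 0   
scene 0.128 533 [0.48362315 0.04910858 0.13398864] [ 0.30010679 -0.06895725  0.12801418] [0.5692057  0.09152881 0.14199032]
scene 0.113 668 [ 0.4863299  -0.02274789  0.1205665 ] [ 0.30004418 -0.10672021  0.11301852] [0.56982905 0.09150401 0.12695462]
scene 0.09 571 [0.52143275 0.02578707 0.09522781] [ 0.3000109 -0.0634663  0.0900492] [0.56001741 0.0861422  0.09999435]
scene 0.0 0   
[0.54407251 0.06647077 0.135     ] [ 0.51058327 -0.06094912  0.116     ] [0.40341245 0.06592481 0.1       ][ WARN:0@0.386] global loadsave.cpp:1063 imwrite_ Unsupported depth image for selected encoder is fallbacked to CV_8U.
```

View pics/topc.png

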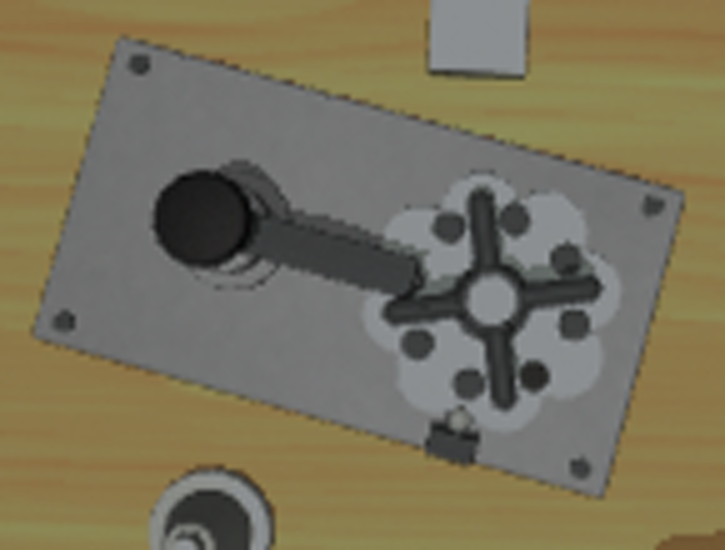

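View pics/scenec.png

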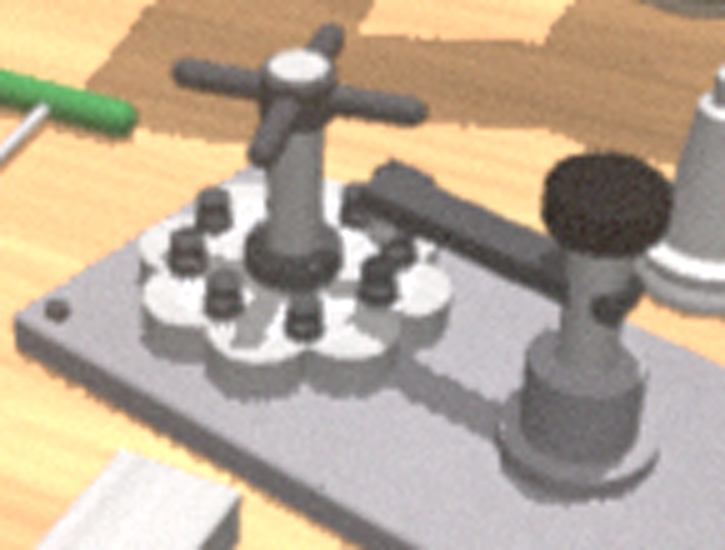

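```bash
python3 - <<'E'
from h import *
T=np.load('top.npz');a=T['rgb'];d=T['d']
c=lambda x,y:(165+(x+.5)/5-.5,160+(y+.5)/5-.5)
# bed corners z=.018
C=[plane('top',*c(*p),.018) for p in((120,38),(685,190),(602,497),(35,338))]
C=np.array(C)[:,:2]; print(C.round(4)); L=[np.linalg.norm(C[i]-C[(i+1)%4]) for i in range(4)];print(L)
yd=(C[0]-C[1]+C[3]-C[2]);yd/=np.linalg.norm(yd); xd=np.array([yd[1],-yd[0]])
m=C.mean(0); org=m-yd*.01; print('ydir',np.degrees(np.arctan2(yd[1],yd[0])),'org',org,'turret',org-.06*yd,'ram',org+.075*yd)
ax=plane('top',*c(492,298),.122)[:2]; print('hubtop',ax,'cap',plane('top',*c(203,219),.135))
for n in('top','scene'):
    z=np.load(n+'.npz'); P=cloud(n,z['d'])
    for ctr,lo,hi in((org+.075*yd,.130,.140),(org-.06*yd,.113,.128),(org-.06*yd,.033,.039)):
        s=P[(np.linalg.norm(P[...,:2]-ctr,axis=-1)<.07)&(P[...,2]>lo)&(P[...,2]<hi)]; print(n,lo,len(s),'med',s.mean(0),'mid',(s.min(0)+s.max(0))/2,'ext',np.ptp(s,axis=0))
t=org-.06*yd
for p in((448,228),(514,220),(566,258),(574,325),(534,377),(469,384),(418,344)):
    u,v=c(*p); px=a[int(round(v)),int(round(u))]
    for h in(.036,.052):
        q=plane('top',u,v,h)[:2]-t; print(p,px,h,np.linalg.norm(q).round(4),np.degrees(np.arctan2(q[1],q[0])).round(1),end=' | ')
    print(cloud('top',d)[int(round(v)),int(round(u)),2].round(4))
for p in((483,195),(598,288),(503,402),(390,312)):
    q=plane('top',*c(*p),.118)[:2]; r=q-ax; print('bar',q.round(4),np.linalg.norm(r).round(4),np.degrees(np.arctan2(r[1],r[0])).round(1))
E
```

```text
[[ 0.6426  0.13  ]
 [ 0.569  -0.1575]
 [ 0.4151 -0.1173]
 [ 0.4896  0.1691]]
[np.float64(0.29669196476070053), np.float64(0.15902338885655562), np.float64(0.2959614132322441), np.float64(0.15792007410017445)]
ydir 75.5311874678241 org [ 0.5265637  -0.00361161] turret [ 0.51157252 -0.06170864] ram [0.54530267 0.06900967]
hubtop [ 0.5123351  -0.06090801] cap [0.5453845  0.06828968 0.135     ]
top 0.13 295 med [0.54539882 0.0692346  0.134305  ] mid [0.54534605 0.0691193  0.13421845] ext [0.0425008  0.04078845 0.00813142]
top 0.113 431 med [ 0.51122586 -0.06082947  0.12165308] mid [ 0.51190077 -0.05972455  0.12076616] ext [0.0969227  0.09685732 0.01445425]
top 0.033 1020 med [ 0.50884988 -0.06288362  0.03578187] mid [ 0.51117069 -0.06111855  0.03599196] ext [0.12356788 0.12345296 0.00598346]
scene 0.13 326 med [0.55141379 0.07117772 0.13460979] mid [0.54822206 0.0705321  0.13350361] ext [0.04174039 0.0416504  0.00693855]
scene 0.113 469 med [ 0.51987053 -0.05720735  0.12051501] mid [ 0.51509596 -0.05859161  0.12050376] ext [0.09608827 0.09625721 0.01497048]
scene 0.033 971 med [ 0.528957
[... 196 characters left out ...]
495
(514, 220) [62 63 63] 0.036 0.0414 -13.7 | (514, 220) [62 63 63] 0.052 0.0406 -13.6 | 0.0537
(566, 258) [61 63 63] 0.036 0.0418 -58.6 | (566, 258) [61 63 63] 0.052 0.041 -58.7 | 0.0507
(574, 325) [63 65 65] 0.036 0.0415 -105.5 | (574, 325) [63 65 65] 0.052 0.0408 -105.7 | 0.0522
(534, 377) [41 40 40] 0.036 0.0423 -150.8 | (534, 377) [41 40 40] 0.052 0.0417 -151.0 | 0.0349
(469, 384) [62 64 63] 0.036 0.0424 164.5 | (469, 384) [62 64 63] 0.052 0.0418 164.5 | 0.0493
(418, 344) [61 63 62] 0.036 0.0426 120.5 | (418, 344) [61 63 62] 0.052 0.042 120.6 | 0.0494
bar [ 0.5589 -0.0562] 0.0468 5.8
bar [ 0.5176 -0.1086] 0.048 -83.7
bar [ 0.4658 -0.0665] 0.0469 -173.2
bar [ 0.5054 -0.015 ] 0.0465 98.6
```

Bare hole: darkest spot, at disc height, at −150.5°. That puts stop3 at about −15°. The finger's station is at 75.5°, so the turret needs two clicks CCW. The bars lie at −82/8/98/188°. I'll push the −82° bar from its −x side with the fingers closed, starting by moving above and beside it.

{"method": "move_arm", "body": {"rows": [[1.9, 2.6, 0, 0, 0, 0.0856, -1], [1.9, 2.6, 0, 0, 0, 0.0856, -1], [1.9, 2.6, 0, 0, 0, 0.0856, -1], [1.9, 2.6, 0, 0, 0, 0.0856, -1], [1.9, 2.6, 0, 0, 0, 0.0856, -1]], "newtons": 40}}

```text
clock: 0.52
tool_pos: [0.2794, -0.3869, 0.2605]
tool_rot: [-2.91, -1.183, -0.0]
force: [0.4, -1.0, -0.1]
width: 0.0569
grasp_force: 0.0
```

{"method": "move_arm", "body": {"rows": [[1.9, 2.6, 0, 0, 0, 0.0856, -1], [1.9, 2.6, 0, 0, 0, 0.0856, -1], [1.9, 2.6, 0, 0, 0, 0.0856, -1], [1.9, 2.6, 0, 0, 0, 0.0856, -1], [1.9, 2.6, 0, 0, 0, 0.0856, -1]]}}

```text
clock: 0.93
tool_pos: [0.3744, -0.2568, 0.2606]
tool_rot: [-2.592, -1.775, 0.0]
force: [1.0, -0.7, -0.3]
width: 0.0232
grasp_force: 0.0
```

{"method": "move_arm", "body": {"rows": [[1.9, 2.6, 0, 0, 0, 0.0856, -1], [1.9, 2.6, 0, 0, 0, 0.0856, -1], [1.9, 2.6, 0, 0, 0, 0.0856, -1], [1.9, 2.6, 0, 0, 0, 0.0856, -1], [1.9, 2.6, 0, 0, 0, 0.0856, -1]]}}

```text
clock: 1.35
tool_pos: [0.4694, -0.1268, 0.2606]
tool_rot: [-2.155, -2.285, 0.0]
force: [0.4, -0.7, -0.4]
width: 0.0004
grasp_force: 0.0
```

{"method": "move_arm", "body": {"rows": [[1.0, 2.0, 0, 0, 0, 0.0856, -1], [0, 0, 0, 0, 0, 0, -1], [0, 0, 0, 0, 0, 0, -1]]}}

```text
clock: 1.6
tool_pos: [0.4789, -0.1077, 0.2604]
tool_rot: [-2.059, -2.371, 0.001]
force: [-0.5, -0.3, 0.2]
width: 0.0007
grasp_force: 0.0
```

{"method": "move_arm", "body": {"rows": [[0.5, 0.3, -3.4, 0, 0, 0, -1], [0, 0, -3.4, 0, 0, 0, -1], [0, 0, -3.3, 0, 0, 0, -1], [0, 0, -3.3, 0, 0, 0, -1], [0, 0, 0, 0, 0, 0, -1]]}}

```text
clock: 2.02
tool_pos: [0.481, -0.1055, 0.122]
tool_rot: [-2.058, -2.36, 0.004]
force: [-1.2, 0.2, -1.9]
width: 0.0004
grasp_force: 0.0
```

{"method": "move_arm", "body": {"rows": [[0.3, 0.04, 0, 0, 0, 0, -1], [0.3, 0.04, 0, 0, 0, 0, -1], [0, 0, 0, 0, 0, 0, -1]]}}

```text
clock: 2.27
tool_pos: [0.4912, -0.1053, 0.1288]
tool_rot: [2.059, 2.367, 0.002]
force: [0.5, -0.1, 0.7]
width: 0.0003
grasp_force: 0.0
```

```bash
cat > path.py <<'E'
import numpy as np,sys
from plant import ctrl
T=np.array([.5115,-.061])
def P(b,off=.0235,r=.04): b=np.radians(b); return T+r*np.array([np.cos(b),np.sin(b)])-off*np.array([-np.sin(b),np.cos(b)])
E
python3 - <<'E'
from path import *
o=ctrl.observe(); print(o['tool_pos'],o['force'],P(-82))
for b in range(-82,6,6): print(b,P(b).round(4),((P(b+6)-P(b))*100).round(2))
E
```

```text
[ 0.49117394 -0.10534831  0.12882574] [ 0.46007618 -0.09338694  0.67057482] [ 0.49379562 -0.10388129]
-82 [ 0.4938 -0.1039] [ 0.46 -0.16]
-76 [ 0.4984 -0.1055] [ 0.47 -0.11]
-70 [ 0.5031 -0.1066] [ 0.48 -0.06]
-64 [ 0.5079 -0.1073] [ 0.49 -0.01]
-58 [ 0.5128 -0.1074] [0.48 0.04]
-52 [ 0.5176 -0.107 ] [0.48 0.09]
-46 [ 0.5224 -0.1061] [0.47 0.14]
-40 [ 0.527  -0.1047] [0.45 0.19]
-34 [ 0.5315 -0.1029] [0.43 0.23]
-28 [ 0.5358 -0.1005] [0.4  0.28]
-22 [ 0.5398 -0.0978] [0.37 0.32]
-16 [ 0.5435 -0.0946] [0.33 0.35]
-10 [ 0.5468 -0.0911] [0.3  0.39]
-4 [ 0.5498 -0.0872] [0.25 0.41]
2 [ 0.5523 -0.0831] [0.21 0.44]
```

{"method": "move_arm", "body": {"rows": [[0, 0, -0.3, 0, 0, 0, -1], [0, 0, 0, 0, 0, 0, -1], [0, 0, 0, 0, 0, 0, -1]]}}

```text
clock: 2.52
tool_pos: [0.4899, -0.1046, 0.1243]
tool_rot: [2.061, 2.37, 0.0]
force: [-0.6, 0.4, -0.1]
width: 0.0005
grasp_force: 0.0
```

{"method": "move_arm", "body": {"rows": [[0.25, 0.1, 0, 0, 0, 0, -1], [0.24, -0.1, 0, 0, 0, 0.052, -1], [0.23, -0.06, 0, 0, 0, 0.052, -1], [0, 0, 0, 0, 0, 0, -1]]}}

```text
clock: 2.85
tool_pos: [0.4968, -0.1051, 0.1239]
tool_rot: [-1.932, -2.476, 0.001]
force: [-4.1, -0.2, 1.8]
width: 0.0005
grasp_force: 2.0
```

{"method": "move_arm", "body": {"rows": [[0.32, -0.07, 0, 0, 0, 0.07, -1], [0.32, -0.05, 0, 0, 0, 0.07, -1], [0.32, -0.03, 0, 0, 0, 0.07, -1], [0.32, -0.01, 0, 0, 0, 0.07, -1], [0, 0, 0, 0, 0, 0, -1]]}}

```text
clock: 3.27
tool_pos: [0.5102, -0.1071, 0.1239]
tool_rot: [1.569, 2.721, -0.0]
force: [0.2, -1.3, 0.6]
width: 0.0005
grasp_force: 0.4
```

{"method": "move_arm", "body": {"rows": [[0.2, 0.01, 0, 0, 0, 0.045, -1], [0.2, 0.01, 0, 0, 0, 0.045, -1], [0, 0, 0, 0, 0, 0, -1]]}}

```text
clock: 3.52
tool_pos: [0.5141, -0.1066, 0.1239]
tool_rot: [1.448, 2.787, 0.0]
force: [0.0, -0.3, -0.9]
width: 0.0008
grasp_force: 0.0
```

```bash
python3 - <<'E'
from h import *
o=ctrl.observe();print(o['force'])
a,d=grab('top');A=cv2.resize(a[160:270,165:310],None,fx=5,fy=5,interpolation=cv2.INTER_CUBIC)
cv2.imwrite('pics/top1.png',A[...,::-1])
E
```

```text
[ 0.01279611 -0.30805546 -0.93570147]
```

View pics/top1.png

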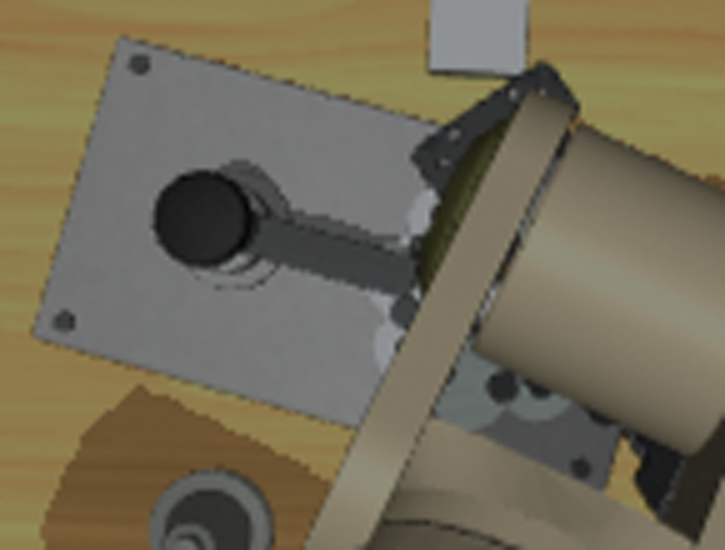

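The arm hides most of the turret from the top camera. I'll use the scene camera to check the state.

```bash
python3 - <<'E'
from h import *
b,d=grab('scene')
B=cv2.resize(b[155:265,200:345],None,fx=5,fy=5,interpolation=cv2.INTER_CUBIC)
cv2.imwrite('pics/scene1.png',np.clip(B[...,::-1]*1.5,0,255).astype(np.uint8))
E
```

```text
(no output)
```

View pics/scene1.png

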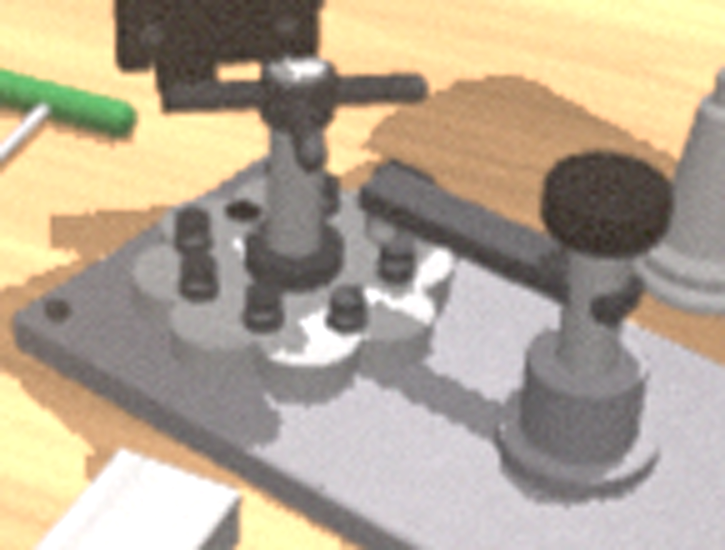

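```bash
python3 - <<'E'
from h import *
t=np.array([.5115,-.061])
c=lambda x,y:(200+(x+.5)/5-.5,155+(y+.5)/5-.5)
q=plane('scene',*c(243,210),.036)[:2]-t;print('bare',np.hypot(*q),np.degrees(np.arctan2(q[1],q[0])))
for p in((192,218),(198,262),(263,292),(347,295),(397,250)):
    q=plane('scene',*c(*p),.051)[:2]-t;print(np.hypot(*q),np.degrees(np.arctan2(q[1],q[0])))
for p in((170,97),(425,88),(308,150)):
    q=plane('scene',*c(*p),.116)[:2]-t;print('bar',np.hypot(*q),np.degrees(np.arctan2(q[1],q[0])))
# depth-based rim heads
z=np.load('scene.npz');P=cloud('scene',z['d']);print(proj('scene',(*t,.036)))
E
```

```text
bare 0.04294158288685277 -126.64817323233164
0.041644767408051106 -78.65426192709799
0.0421542880024263 -36.79380921158425
0.04049929828417192 7.817849092173006
0.04455014546672729 51.42347409159261
0.041528426692807874 100.78040819942876
bar 0.048116471786933554 -59.59788918844989
bar 0.04867686174263865 120.57968764050712
bar 0.040047888670576126 29.86312883316375
(np.float64(258.19134977281374), np.float64(207.47684231913328))
```

Half-way: the bare hole is at −126.6° and the bars at −60°, with almost no force. Pushing on.

{"method": "move_arm", "body": {"rows": [[0.25, 0.05, 0, 0, 0, 0.035, -1], [0.25, 0.06, 0, 0, 0, 0.035, -1], [0.25, 0.07, 0, 0, 0, 0.035, -1], [0, 0, 0, 0, 0, 0, -1]]}}

```text
clock: 3.95
tool_pos: [0.5216, -0.1044, 0.1237]
tool_rot: [1.299, 2.86, 0.001]
force: [-0.1, -0.1, -0.6]
width: 0.0007
grasp_force: 0.0
```

```bash
cat > ang.py <<'E'
from h import *
from path import P as PP
T=np.array([.5115,-.061])
b,d=grab('scene')
P=cloud('scene',d); r=np.hypot(P[...,0]-T[0],P[...,1]-T[1])
m=(d>0)&(r>.02)&(r<.047)&(P[...,2]>.108)&(P[...,2]<.123)&(b.max(-1)<110)
a=np.degrees(np.arctan2(P[...,1]-T[1],P[...,0]-T[0]))[m]
h,e=np.histogram(a,bins=np.arange(-180,181,5)); print([(int(x),int(n)) for x,n in zip(e,h) if n>3])
w=np.exp(4j*np.radians(a)).mean(); print('bars mod90',np.degrees(np.angle(w))/4%90,abs(w))
g=cv2.cvtColor(b,cv2.COLOR_RGB2GRAY)
for k in range(0,360,3):pass
# darkness around the bolt circle at disc height, only where depth agrees with the disc
out=[]
for k in range(-180,180,3):
    u,v=proj('scene',(T[0]+.042*np.cos(np.radians(k)),T[1]+.042*np.sin(np.radians(k)),.036)); i,j=int(round(v)),int(round(u))
    if abs(P[i,j,2]-.036)<.005 and g[i,j]<35: out.append((k,int(g[i,j])))
print('dark',out); o=ctrl.observe(); print(o['clock'],o['tool_pos'].round(4),o['force'].round(1))
E
python3 ang.py
```

```text
[(-65, 5), (-60, 27), (-55, 5), (-40, 6), (-35, 15), (-30, 35), (-25, 16), (-20, 7), (35, 5), (40, 18), (45, 20), (50, 13), (55, 5), (125, 14), (130, 22), (135, 18), (140, 6)]
bars mod90 48.71809835429229 0.707801248533796
dark []
4.0 [ 0.5214 -0.1045  0.1237] [ 0.1 -0.  -1. ]
```

{"method": "move_arm", "body": {"rows": [[0, 0, 0, 0, 0, 0, -1], [0, 0, 0, 0, 0, 0, -1]]}}

```text
clock: 4.17
tool_pos: [0.5212, -0.1047, 0.1237]
tool_rot: [-1.301, -2.86, -0.0]
force: [0.9, -0.3, -1.1]
width: 0.0001
grasp_force: 0.0
```

```bash
python3 ang.py; python3 - <<'E'
from h import *
b=np.load('scene.npz')['rgb']
B=cv2.resize(b[155:265,200:345],None,fx=5,fy=5,interpolation=cv2.INTER_CUBIC)
cv2.imwrite('pics/scene2.png',np.clip(B[...,::-1]*1.5,0,255).astype(np.uint8))
E
```

```text
[(-65, 7), (-60, 22), (-55, 5), (-40, 10), (-35, 19), (-30, 31), (-25, 12), (-20, 6), (35, 7), (40, 21), (45, 21), (50, 9), (55, 6), (120, 7), (125, 12), (130, 22), (135, 18), (140, 5)]
bars mod90 48.140031435533984 0.7213466922176759
dark []
4.2167 [ 0.5212 -0.1047  0.1238] [0.3 0.6 0.4]
```

View pics/scene2.png

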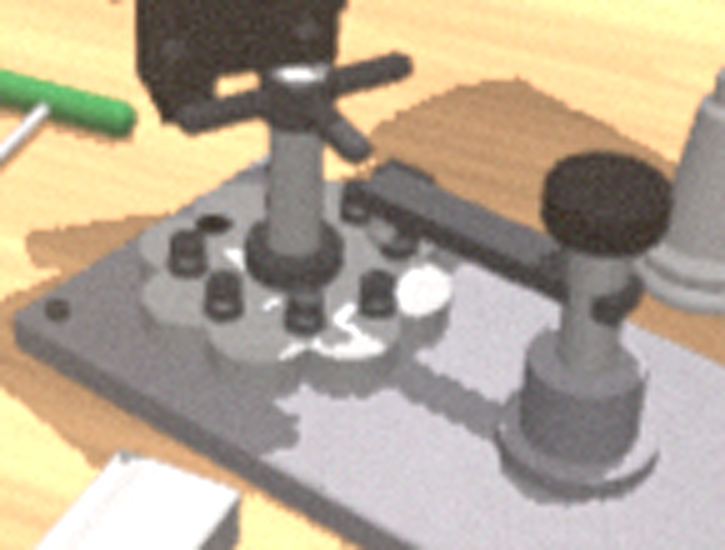

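That's the first click: the screws are back at their station positions and the bare hole is one station on, at (213,223). Now the second click, the same way.

{"method": "move_arm", "body": {"rows": [[0.3, 0.02, 0, 0, 0, 0.075, -1], [0.3, 0.06, 0, 0, 0, 0.075, -1], [0.3, 0.09, 0, 0, 0, 0.075, -1], [0.28, 0.1, 0, 0, 0, 0.07, -1]]}}

```text
clock: 4.55
tool_pos: [0.533, -0.1021, 0.1237]
tool_rot: [-0.86, -3.021, 0.001]
force: [-6.6, -5.5, 0.6]
width: 0.0002
grasp_force: 4.2
```

{"method": "move_arm", "body": {"rows": [[0.3, 0.18, 0, 0, 0, 0.07, -1], [0.28, 0.2, 0, 0, 0, 0.07, -1], [0.26, 0.22, 0, 0, 0, 0.07, -1], [0.25, 0.24, 0, 0, 0, 0.07, -1], [0, 0, 0, 0, 0, 0, -1]]}}

```text
clock: 4.97
tool_pos: [0.5441, -0.0938, 0.1237]
tool_rot: [-0.431, -3.112, 0.0]
force: [-0.1, -0.3, -0.4]
width: 0.0005
grasp_force: 0.0
```

{"method": "move_arm", "body": {"rows": [[0.18, 0.2, 0, 0, 0, 0.05, -1], [0.17, 0.21, 0, 0, 0, 0.05, -1], [0, 0, 0, 0, 0, 0, -1]]}}

```text
clock: 5.22
tool_pos: [0.5476, -0.0894, 0.1238]
tool_rot: [0.279, 3.129, 0.0]
force: [-0.0, 0.1, 0.9]
width: 0.0003
grasp_force: 0.0
```

```bash
python3 ang.py
```

```text
[(-90, 4), (-25, 7), (-20, 8), (-15, 9), (-10, 16), (-5, 25), (0, 12), (5, 6), (60, 6), (65, 22), (70, 28), (75, 9)]
bars mod90 78.53155328699818 0.7936630374943764
dark []
5.2667 [ 0.5475 -0.0894  0.1237] [-0.1 -0.3 -0. ]
```

{"method": "move_arm", "body": {"rows": [[0.14, 0.22, 0, 0, 0, 0.035, -1], [0.13, 0.22, 0, 0, 0, 0.035, -1], [0.12, 0.23, 0, 0, 0, 0.035, -1], [0, 0, 0, 0, 0, 0, -1], [0, 0, 0, 0, 0, 0, -1]]}}

```text
clock: 5.68
tool_pos: [0.5513, -0.0828, 0.1237]
tool_rot: [-0.118, -3.139, -0.0]
force: [-0.8, -0.5, 0.3]
width: 0.0002
grasp_force: 0.0
```

```bash
python3 ang.py;  python3 - <<'E'
from h import *
b=np.load('scene.npz')['rgb']
B=cv2.resize(b[155:265,200:345],None,fx=5,fy=5,interpolation=cv2.INTER_CUBIC)
cv2.imwrite('pics/scene3.png',np.clip(B[...,::-1]*1.5,0,255).astype(np.uint8))
E
```

```text
[(-180, 5), (-175, 4), (-15, 8), (-10, 10), (0, 8), (5, 11), (10, 17), (15, 17), (20, 5), (75, 4), (80, 6), (85, 26), (90, 12), (95, 6)]
bars mod90 3.3315458567738663 0.7973529352194353
dark []
5.7333 [ 0.5513 -0.0829  0.1237] [-0.1  0.3 -0.9]
```

View pics/scene3.png

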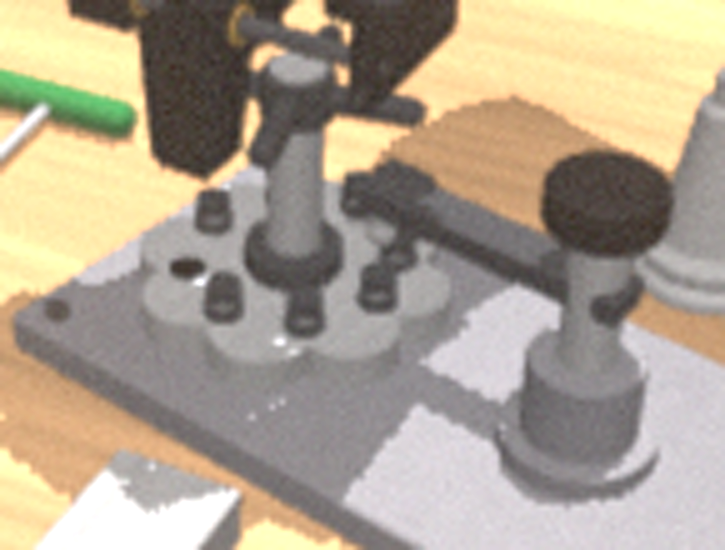

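The second click is home, with the bare hole at (187,267) on a station. Backing off and going up, then measuring.

{"method": "move_arm", "body": {"rows": [[0.1, -1.0, 0, 0, 0, 0, -1], [0.1, -1.0, 0, 0, 0, 0, -1], [0, 0, 3, 0, 0, 0, -1], [0, 0, 3, 0, 0, 0, -1], [0, 0, 1.5, 0, 0, 0, -1]]}}

```text
clock: 6.15
tool_pos: [0.5542, -0.1045, 0.2018]
tool_rot: [0.116, 3.136, -0.002]
force: [-0.4, -0.4, 0.2]
width: 0.0006
grasp_force: 0.0
```

```bash
python3 ang.py;  python3 - <<'E'
from h import *
t=np.array([.5115,-.061])
z=np.load('scene.npz');b=z['rgb'];g=cv2.cvtColor(b,cv2.COLOR_RGB2GRAY)
# bare hole: darkest blob near the expected pixel
u,v=proj('scene',(t[0]+.042*np.cos(np.radians(-59.5)),t[1]+.042*np.sin(np.radians(-59.5)),.036)); u,v=int(u),int(v)
w=g[v-5:v+6,u-6:u+7].astype(float); m=w<w.min()+15; yy,xx=np.nonzero(m); q=plane('scene',u-6+xx.mean(),v-5+yy.mean(),.036)[:2]-t
print('bare',w.min(),m.sum(),np.hypot(*q),np.degrees(np.arctan2(q[1],q[0])))
P=cloud('scene',z['d'])
s=P[(np.hypot(P[...,0]-.5455,P[...,1]-.069)<.03)&(P[...,2]>.125)&(P[...,2]<.14)];print('cap',np.percentile(s[:,2],[10,50,90]))
E
```

```text
[(-180, 8), (-175, 5), (-170, 5), (-85, 5), (-80, 14), (-75, 36), (-70, 13), (-65, 6), (0, 9), (5, 12), (10, 15), (15, 16), (20, 4), (80, 15), (85, 37), (90, 22), (95, 5), (175, 6)]
bars mod90 8.003355155300573 0.7955536496642636
dark []
6.2 [ 0.5548 -0.1046  0.2037] [ 1.5 -0.4  1.7]
bare 42.0 17 0.04026022858738971 -57.53575915960867
cap [0.128164   0.13482663 0.13584495]
```

The turret is home: bars at 8.0° mod 90 as at rest, and the bare hole at −57.5° against −59.5° expected. Now to the cap.

{"method": "move_arm", "body": {"rows": [[-0.2, 3.47, 0, 0, 0, 0, -1], [-0.2, 3.47, 0, 0, 0, 0, -1], [-0.2, 3.47, 0, 0, 0, 0, -1], [-0.2, 3.47, 0, 0, 0, 0, -1], [-0.1, 3.47, 0, 0, 0, 0, -1]]}}

```text
clock: 6.62
tool_pos: [0.5442, 0.0713, 0.1981]
tool_rot: [-0.116, -3.139, 0.0]
force: [1.1, -0.1, 0.7]
width: 0.0005
grasp_force: 0.0
```

{"method": "move_arm", "body": {"rows": [[0, 0, -1.6, 0, 0, 0, -1], [0, 0, -1.6, 0, 0, 0, -1], [0, 0, -0.6, 0, 0, 0, -1], [0, 0, 0, 0, 0, 0, -1], [0, 0, 0, 0, 0, 0, -1]]}}

```text
clock: 7.03
tool_pos: [0.5447, 0.0699, 0.1607]
tool_rot: [-0.115, -3.139, -0.0]
force: [-0.8, 0.6, 0.1]
width: 0.0009
grasp_force: 0.0
```

{"method": "move_arm", "body": {"rows": [[0, 0, -0.25, 0, 0, 0, -1], [0, 0, -0.25, 0, 0, 0, -1], [0, 0, -0.2, 0, 0, 0, -1], [0, 0, -0.2, 0, 0, 0, -1], [0, 0, 0, 0, 0, 0, -1]]}}

```text
clock: 7.45
tool_pos: [0.5448, 0.0703, 0.1519]
tool_rot: [0.114, 3.138, -0.0]
force: [-0.6, -1.4, 2.5]
width: 0.0002
grasp_force: 1.4
```

{"method": "move_arm", "body": {"rows": [[0, 0, -0.1, 0, 0, 0, -1], [0, 0, -0.1, 0, 0, 0, -1], [0, 0, -0.1, 0, 0, 0, -1], [0, 0, 0, 0, 0, 0, -1]]}}

```text
clock: 7.78
tool_pos: [0.5446, 0.0706, 0.1487]
tool_rot: [0.113, 3.139, -0.0]
force: [1.7, -1.5, 2.8]
width: 0.0005
grasp_force: 1.7
```

```bash
python3 - <<'E'
from h import *
t=np.array([.5115,-.061])
# stop3 head top height in the initial pictures (stop3 at -14.5 deg then)
T=np.load('top.npz');P=cloud('top',T['d'])
s=P[(np.hypot(P[...,0]-t[0]-.042*np.cos(np.radians(-14.5)),P[...,1]-t[1]-.042*np.sin(np.radians(-14.5)))<.009)]
print(np.sort(s[:,2])[-25:].round(4))
E
```

```text
[0.3947 0.3948 0.3949 0.3951 0.3951 0.3952 0.3952 0.3952 0.3953 0.3955
 0.3955 0.3955 0.3957 0.3958 0.396  0.3961 0.3962 0.3963 0.3964 0.3965
 0.3967 0.397  0.3972 0.3976 0.398 ]
```

{"method": "move_arm", "body": {"rows": [[0, 0, -0.05, 0, 0, 0, -1], [0, 0, -0.05, 0, 0, 0, -1], [0, 0, 0, 0, 0, 0, -1]]}}

```text
clock: 8.03
tool_pos: [0.5445, 0.0707, 0.1478]
tool_rot: [0.113, 3.139, 0.0]
force: [2.1, -1.9, 3.5]
width: 0.0004
grasp_force: 1.7
```

{"method": "move_arm", "body": {"rows": [[0, 0, -0.05, 0, 0, 0, -1], [0, 0, -0.05, 0, 0, 0, -1], [0, 0, 0, 0, 0, 0, -1]]}}

```text
clock: 8.28
tool_pos: [0.5445, 0.0707, 0.1467]
tool_rot: [0.113, 3.139, 0.0]
force: [1.4, -1.4, 3.6]
width: 0.0005
grasp_force: 1.8
```

{"method": "move_arm", "body": {"rows": [[0, 0, -0.05, 0, 0, 0, -1], [0, 0, -0.05, 0, 0, 0, -1], [0, 0, 0, 0, 0, 0, -1]]}}

```text
clock: 8.53
tool_pos: [0.5445, 0.0707, 0.1457]
tool_rot: [0.113, 3.139, 0.0]
force: [3.3, -1.0, 3.6]
width: 0.0005
grasp_force: 1.9
```

{"method": "move_arm", "body": {"rows": [[0, 0, -0.05, 0, 0, 0, -1], [0, 0, 0, 0, 0, 0, -1]]}}

```text
clock: 8.7
tool_pos: [0.5445, 0.0707, 0.1452]
tool_rot: [0.113, 3.139, 0.0]
force: [3.2, -1.6, 4.0]
width: 0.0005
grasp_force: 1.9
```

{"method": "move_arm", "body": {"rows": [[0, 0, -0.05, 0, 0, 0, -1], [0, 0, 0, 0, 0, 0, -1]]}}

```text
clock: 8.87
tool_pos: [0.5445, 0.0707, 0.1447]
tool_rot: [0.113, 3.139, 0.0]
force: [2.3, -1.1, 3.7]
width: 0.0003
grasp_force: 2.0
```

{"method": "move_arm", "body": {"rows": [[0, 0, -0.05, 0, 0, 0, -1], [0, 0, 0, 0, 0, 0, -1]]}}

```text
clock: 9.03
tool_pos: [0.5445, 0.0707, 0.1442]
tool_rot: [0.113, 3.139, 0.0]
force: [3.3, -0.9, 4.4]
width: 0.0003
grasp_force: 2.0
```

{"method": "move_arm", "body": {"rows": [[0, 0, -0.05, 0, 0, 0, -1], [0, 0, 0, 0, 0, 0, -1]]}}

```text
clock: 9.2
tool_pos: [0.5445, 0.0707, 0.1439]
tool_rot: [0.113, 3.139, 0.0]
force: [2.1, -1.0, 4.9]
width: -0.0
grasp_force: 2.8
```

{"method": "move_arm", "body": {"rows": [[0, 0, -0.03, 0, 0, 0, -1], [0, 0, 0, 0, 0, 0, -1]]}}

```text
clock: 9.37
tool_pos: [0.5445, 0.0707, 0.1437]
tool_rot: [0.113, 3.139, 0.0]
force: [2.4, -0.8, 6.9]
width: 0.0005
grasp_force: 3.5
```

Contact: the force now rises about 6 N per mm. Continuing in small steps.

{"method": "move_arm", "body": {"rows": [[0, 0, -0.04, 0, 0, 0, -1], [0, 0, 0, 0, 0, 0, -1]]}}

```text
clock: 9.53
tool_pos: [0.5445, 0.0707, 0.1436]
tool_rot: [0.113, 3.139, 0.0]
force: [1.3, -0.8, 8.5]
width: 0.0005
grasp_force: 4.6
```

{"method": "move_arm", "body": {"rows": [[0, 0, -0.05, 0, 0, 0, -1], [0, 0, 0, 0, 0, 0, -1]]}}

```text
clock: 9.7
tool_pos: [0.5445, 0.0707, 0.1434]
tool_rot: [0.113, 3.139, -0.0]
force: [-0.5, -0.3, 12.3]
width: -0.0
grasp_force: 6.0
```

12 N on the cap, which the spring takes about 4 N of, so the finger bears with about 8 N. I'll hold here, then release.

{"method": "move_arm", "body": {"rows": [[0, 0, -0.01, 0, 0, 0, -1], [0, 0, 0, 0, 0, 0, -1], [0, 0, 0, 0, 0, 0, -1], [0, 0, 0, 0, 0, 0, -1], [0, 0, 0, 0, 0, 0, -1]]}}

```text
clock: 10.12
tool_pos: [0.5445, 0.0707, 0.1434]
tool_rot: [0.113, 3.139, -0.0]
force: [-1.0, -0.8, 13.2]
width: 0.0006
grasp_force: 6.3
```

{"method": "move_arm", "body": {"rows": [[0, 0, 0, 0, 0, 0, -1], [0, 0, 0, 0, 0, 0, -1], [0, 0, 0, 0, 0, 0, -1]]}}

```text
clock: 10.37
tool_pos: [0.5445, 0.0707, 0.1434]
tool_rot: [0.113, 3.138, -0.0]
force: [0.3, -1.2, 12.7]
width: 0.0005
grasp_force: 6.3
```

{"method": "move_arm", "body": {"rows": [[0, 0, 0.3, 0, 0, 0, -1], [0, 0, 0.4, 0, 0, 0, -1], [0, 0, 0.5, 0, 0, 0, -1], [0, 0, 0.6, 0, 0, 0, -1], [0, 0, 1, 0, 0, 0, -1]]}}

```text
clock: 10.78
tool_pos: [0.5434, 0.0708, 0.1699]
tool_rot: [-0.113, -3.136, -0.0]
force: [0.2, 0.3, -0.4]
width: 0.0004
grasp_force: 0.0
```

{"method": "move_arm", "body": {"rows": [[0, 0, 2, 0, 0, 0, -1], [0, 0, 2, 0, 0, 0, -1], [0, 0, 0, 0, 0, 0, -1], [0, 0, 0, 0, 0, 0, -1], [0, 0, 0, 0, 0, 0, -1]]}}

```text
clock: 11.2
tool_pos: [0.5438, 0.0708, 0.2097]
tool_rot: [-0.113, -3.138, -0.0]
force: [0.3, 0.2, -0.7]
width: 0.0005
grasp_force: 0.0
```

```bash
python3 ang.py;  python3 - <<'E'
from h import *
z=np.load('scene.npz')
P=cloud('scene',z['d'])
s=P[(np.hypot(P[...,0]-.5455,P[...,1]-.069)<.03)&(P[...,2]>.10)&(P[...,2]<.15)];print('cap',np.percentile(s[:,2],[10,50,90]))
E
```

```text
[(-180, 8), (-175, 7), (-170, 4), (-85, 5), (-80, 20), (-75, 29), (-70, 12), (-65, 5), (0, 7), (5, 12), (10, 16), (15, 16), (20, 4), (80, 13), (85, 35), (90, 18), (95, 6), (175, 7)]
bars mod90 8.067649817417749 0.8000129877836902
dark []
11.25 [0.5438 0.0707 0.2094] [-0.3 -0.5 -0.1]
cap [0.10862809 0.13358043 0.13577615]
```

The ram is back up, the turret is still home, and the robot is clear.

```bash
python3 -c "
from plant import ctrl
print(ctrl.finish_job())"
```

```text
the job is handed in; nothing more can be done
None
```

I turned the turret two clicks counter-clockwise so the third stop sits under the finger, pressed the cap with about 13 N for over half a second, and let the ram spring back up. The job was handed in at about 11 s of the 56 s allowed; no verdict was shown.

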